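# Switch off the charger's socket

### The job

The cells in the green plug-in charger are full: switch off its socket by gently pressing the ring-marked end of the red rocker switch right in front of it with a fingertip until it clicks over, then draw back clear. Leave the other switches on and untouched, every plug seated in its socket, and the rest of the bench undisturbed.

Things in the scene. Friction and masses are not known exactly. Their poses are not given: they have to be found in the camera images.
- strip: Black five-way socket strip, yellow end caps, screwed to the bench across the robot's front: 102 mm (x) by 384 (y) by 45 high (screw ears and a supply tube end within 456). Origin: centre of its underside; x points away from the robot, y to its left, z up. Near half: five red rocker switches, number 0 leftmost, 4 rightmost, pitch 68 mm. Far half: five round sockets, each 46 mm straight behind (+x) the switch that feeds it.
- switch0 (a point): Middle of the top of rocker switch 0, on its pivot line: strip-frame x -24, y +136, z 50 mm; fixed to the strip, with its axes. Every rocker is a shallow red V, 21 mm wide (strip y), 36 mm long (strip x), pivoting about a line along strip y under this point.
- rocker0 (a joint): Angle of rocker switch 0: 0 = on (as at the start), 0.34 rad = off (ring half level); it snaps to the nearer end.
- switch1 (a point): Middle of the top of rocker switch 1, on its pivot line: strip-frame x -24, y +68, z 50 mm; fixed to the strip, with its axes. Every rocker's robot-side half (0 to 18 mm from this point along strip -x) carries a white ring: pressed down = off. The far half carries a white bar: on.
- rocker1 (a joint): Angle of rocker switch 1: 0 = on (as at the start), 0.34 rad = off (ring half level); it snaps to the nearer end.
- switch2 (a point): Middle of the top of rocker switch 2, on its pivot line: strip-frame x -24, y +0, z 50 mm; fixed to the strip, with its axes. On: the far (bar) half lies level, 50 mm above the bench, and the ring end stands up to 56 mm. Off: the ring half lies level at 50 mm and the bar end is up.
- rocker2 (a joint): Angle of rocker switch 2: 0 = on (as at the start), 0.34 rad = off (ring half level); it snaps to the nearer end.
- switch3 (a point): Middle of the top of rocker switch 3, on its pivot line: strip-frame x -24, y -68, z 50 mm; fixed to the strip, with its axes. A rocker clicks over past half way when about 3 N presses its ring end, and stays there (level); pushed further, the switch gives about 1 mm per 8 N, 3.5 mm at most.
- rocker3 (a joint): Angle of rocker switch 3: 0 = on (as at the start), 0.34 rad = off (ring half level); it snaps to the nearer end.
- switch4 (a point): Middle of the top of rocker switch 4, on its pivot line: strip-frame x -24, y -136, z 50 mm; fixed to the strip, with its axes.
- rocker4 (a joint): Angle of rocker switch 4: 0 = on (as at the start), 0.34 rad = off (ring half level); it snaps to the nearer end.
- charger: Green plug-in charger with two AA cells (silver and copper) lying side by side on top: 44 mm (x) by 60 (y), 39 high above the strip. Its round plug sits loosely 15 mm deep in a socket. Origin: centre of the underside of its case, on the socket's axis, at the strip's top (45 mm above the bench); axes as the strip's. It may be in socket 0, 1, 2 or 4.
- timer: White plug-in timer with a round blue dial on top, 44 x 50 x 36 mm (plus 3 mm pegs), plugged in; origin as the charger's.
- nightlight: White plug-in night light with an orange dome, 42 x 46 x 48 mm, plugged in; origin as the charger's.
- usb_plug: Plain white plug-in USB power supply with two black slots on top, 42 x 42 x 44 mm, plugged in; origin as the charger's.
- spray_can: Blue and yellow spray can, white cap, 52 mm across, 165 mm high, upright at the right of the strip; origin at its foot.
- jar: Clear jar with a red cap, 64 mm across, 75 mm high, beyond the strip; origin at its foot.
- mug: White mug, 80 mm across, 90 mm high, beyond the strip; origin at its foot.
- wrench: Steel wrench, 180 mm long, lying beyond the strip, to the right; origin under its middle.
- screwdriver: Red-handled screwdriver, 200 mm long, lying at the left of the strip; origin under its middle.
Things that resemble listed ones, but are neither listed nor needed, are in the scene too. What is shaped like the timer but turquoise is not meant.

How it is judged:
By the outcome, as a careful person would: the job done as asked, in the order asked, and still so for the second after the job is handed in, with the robot touching nothing.
It also fails if it takes over 32 s, if anything falls off the work surface, if the arm or the gripper's body presses on something with over 40 N, if the wrist force passes 120 N, or if a joint passes its speed limit or range.

### The arm

A 6-joint arm with a two-finger parallel gripper is mounted at the origin on the work surface. World frame = base frame: x ahead of the robot, y to its left, z up, the work surface at z = 0. Lengths are in mm, angles in rad, forces in N, time in s.
With the tool pointing down it reaches from about 275 to 750 mm from the base axis. Payload 10.2 kg.
Tool frame: the origin (TCP) lies on the centre line of the jaws, within the pads' length; the fingertips stand 17 mm ahead of it and the grasp point (between the pads) lies 2 mm behind it (ctrl.tip_extent is the distance from the TCP to the fingertips, in mm); z points along the fingers, y is the line along which they close (so a half turn about z gives the same grasp; the last joint's range is limited). The gripper opens to 85 mm and grips with 20 to 120 N. Pads are 22 mm wide; open, the fingers measure 114 mm over their backs; the gripper's body (76 mm by 85 mm) begins 54 mm behind the grasp point. The pads swing forward as they close: fully open they stand 13 mm farther back than shut.
Start: joints at [-1.48, 0.313, 1.498, -0, 1.331, -0.223], TCP at [162.042, -499.373, 248.294] pointing down, gripper open.
Joint ranges: [-2.94, 2.94], [-0.97, 2.17], [0.19, 2.56], [-1.23, 4.37], [0.02, 3.11], [-2.88, 2.88]. Speed limits (rad/s): [2.39, 2.39, 3.01, 3.14, 3.14, 3.14].

### API

Orientations are given as a unit quaternion [w, x, y, z].
In Python, from rig import sensors, capture, ctrl, cut_out, place_of gives the robot as it stands.
- The arm moves only by the shell command python3 -m jog 'ROWS' [FORCE]. ROWS is JSON, a list of rows, each a list of 3 entries, a list of its own where there are three numbers: the shift along the world's x, y, z in mm, then the turn, a rotation vector about the world's x, y, z in degrees, then the closure, from 0 (fully open) to 1 (shut). A call has exactly 8 rows; each row is the pose to reach, as a shift and turn from the pose commanded when the call began; what a row does not reach only later rows make up. A row lasts 1/12 s, in which the tool goes at most 41.7 mm and 7.16 degrees, less where a joint would pass 70% of its speed; a pose out of reach is approached as far as the arm can. A call with a gripper value outside its range is refused whole. The fingers move at their own pace and stop on an object; FORCE is the grip in N (left out, the last holds). Time passes only in rows, so rows that repeat a pose let the fingers close, or fill a call up. It gives the time, the measured TCP pose, the force and the opening at its end, in the units of the state.
- sensors.sense(): the state, without advancing time (a new reading comes with each control period).
- capture(name): name is "scene" or "top" or "wrist"; returns a dict with "color" (384x512x3 uint8, blue, green, red), "z_map" (384x512 float32, mm along the optical axis (not along the pixel's ray), 0 where there is no reading), "camera_matrix" (3x3 intrinsics, pixels), "R" (3x3) and "t" (3): a world point X has camera coordinates R X + t. Camera axes: x right, y down, z forward; pixel columns grow to the right and rows downward; lengths in mm; the calibration is good to about 2 mm. A picture is of the moment at which its call begins.
- ctrl.finish_job(): hands the job in, once; it reports no verdict.
Trained networks look in a picture, given as the dict that the camera call returned (one of the last four; its "shot" number tells which), for a name from the list of things; names that differ only in an ending like _2 or _b are one class to them, and where a whole thing is asked for, a point or a joint stands for the part that bears it (a point fixed in the world has none). Each returns a list of dicts, best first, with "p" (0 to 1); they miss things now and then, are a little off and sometimes report something else, mostly with a low value. They report only what shows in the picture. A call takes as long as a camera call. They do not tell look-alikes from the thing itself.
- cut_out(picture, query): "region" (384x512 bool, what is visible of it) and "box" ([left, top, right, bottom] in pixels, round what is visible of it).
- place_of(picture, query): "centre" ([row, column] in pixels: a listed point, or the origin of a listed thing).
The state is a dict: "time_s": time; "joints": joint angles; "dq": joint speeds; "tau": joint torques, N m; "eef_pos": TCP position; "ee_rot": TCP orientation; "force": force on the tool from outside, world axes, zero at the start; "wrist_torque": the same for the moment, N m; "grip_width": opening from 0.0 (shut) to 1.0 (fully open).
Only numpy, scipy, OpenCV 4.12 (cv2) and the standard library are available. Lean on these libraries where they do the work, as an engineer would, in place of code of your own. Each camera call takes 0.05 s, during which the arm holds its last target. There are 200 camera calls.

## Working session

There is one attempt and no reset: what is moved stays moved. The work goes in short steps, Python scripts to look and compute and a shell command to move; the robot and the scene stay as the last step left them, time stands still between calls to the robot, and variables do not carry over. Pictures are saved under pics/ and viewed, on a budget of 10 in all, crops included, one or two more only if the job needs it, and the job is handed in when it is done.

```bash
mkdir -p pics; cat > h.py <<'E'
import numpy as np, cv2
from rig import sensors, capture, ctrl, cut_out, place_of
def ray(p,rc,z):
    "world point at height z on pixel (row,col)"
    d=p["R"].T@np.linalg.solve(p["camera_matrix"],[rc[1],rc[0],1.]); c=-p["R"].T@p["t"]
    return c+d*(z-c[2])/d[2]
E
python3 - <<'E'
from h import *
for n in ("scene","top"):
    p=capture(n); cv2.imwrite(f"pics/{n}1.png",p["color"])
    for q in ["charger","strip"]+[f"switch{i}" for i in range(5)]:
        z=45 if q=="charger" else 0 if q=="strip" else 50
        print(n,q,[(np.round(r["centre"]),round(r["p"],2),np.round(ray(p,r["centre"],z))) for r in place_of(p,q)[:3]])
s=sensors.sense();print(s["time_s"],s["eef_pos"],s["ee_rot"],s["force"])
E
```

```text
scene charger [(array([190., 278.]), 0.71, array([517.,  18.,  45.]))]
scene strip [(array([192., 261.]), 0.6, array([528., -54.,   0.]))]
scene switch0 [(array([166., 238.]), 0.97, array([ 542., -166.,   50.])), (array([175., 272.]), 0.85, array([488., -54.,  50.])), (array([166., 252.]), 0.83, array([ 507., -141.,   50.]))]
scene switch1 [(array([166., 238.]), 0.97, array([ 542., -166.,   50.])), (array([175., 272.]), 0.85, array([488., -54.,  50.])), (array([166., 252.]), 0.83, array([ 507., -141.,   50.]))]
scene switch2 [(array([166., 238.]), 0.97, array([ 542., -166.,   50.])), (array([175., 272.]), 0.85, array([488., -54.,  50.])), (array([166., 252.]), 0.83, array([ 507., -141.,   50.]))]
scene switch3 [(array([166., 238.]), 0.97, array([ 542., -166.,   50.])), (array([175., 272.]), 0.85, array([488., -54.,  50.])), (array([166., 252.]), 0.83, array([ 507., -141.,   50.]))]
scene switch4 [(array([166., 238.]), 0.97, array([ 542., -166.,   50.])), (array([175., 272.]), 0.85, array([488., -54.,  50.])), (array([166., 252.]), 0.83, array([ 507., -141.,   50.]))]
top charger [(ar
[... 500 characters left out ...]
h2 [(array([225., 262.]), 0.9, array([495., -53.,  50.])), (array([220., 281.]), 0.88, array([ 511., -116.,   50.])), (array([212., 300.]), 0.66, array([ 535., -182.,   50.]))]
top switch3 [(array([225., 262.]), 0.9, array([495., -53.,  50.])), (array([220., 281.]), 0.88, array([ 511., -116.,   50.])), (array([212., 300.]), 0.66, array([ 535., -182.,   50.]))]
top switch4 [(array([225., 262.]), 0.9, array([495., -53.,  50.])), (array([220., 281.]), 0.88, array([ 511., -116.,   50.])), (array([212., 300.]), 0.66, array([ 535., -182.,   50.]))]
0.8 [ 162.03886071 -499.36589037  248.28981486] [-1.93594684e-05  9.87716966e-01  1.56253623e-01 -3.84573888e-06] [-0.11494658 -0.97341702 -0.16658577]
```

```bash
python3 - <<'E'
from h import *
t=cv2.imread("pics/top1.png")[150:290,160:360]; t=cv2.resize(t,None,fx=4,fy=4,interpolation=2)
cv2.imwrite("pics/topcrop.png",t)
E
```

```text
(no output)
```

View pics/topcrop.png

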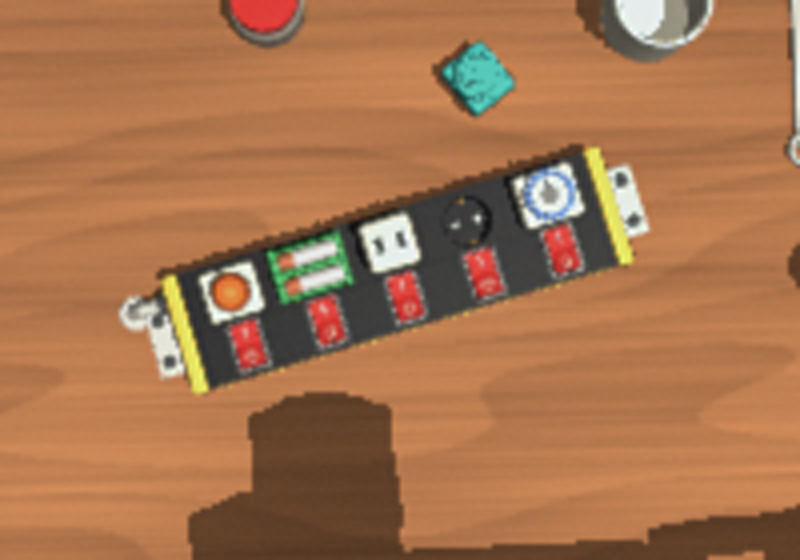

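View pics/scene1.png

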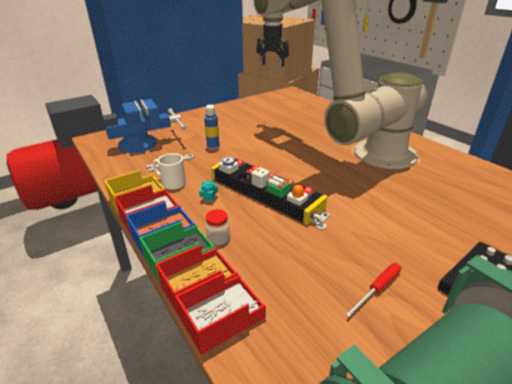

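```bash
python3 - <<'E'
from h import *
p=capture("top")
c=np.array([(250,345),(327,321),(406,298),(484,274),(563,250)])/4
P=np.array([ray(p,(150+v-.4,160+u-.4),50) for u,v in c])[:,:2]
k=np.arange(5)-2; d=-(k@P)/10; print(P.round(),"pitch",np.hypot(*d)); y=d/np.hypot(*d); x=np.array([y[1],-y[0]])
print("y ang",np.degrees(np.arctan2(y[1],y[0])),"x",x)
s1=P.mean(0)+68*y; t=s1-15*x; print("switch1",s1,"press",t)
e=sensors.sense()["eef_pos"]; print(t-e[:2], e)
E
```

```text
[[ 463.   80.]
 [ 481.   16.]
 [ 498.  -50.]
 [ 516. -115.]
 [ 534. -181.]] pitch 67.78152928373454
y ang 105.06420599412996 x [0.96563519 0.2599013 ]
switch1 [481.04820543  15.62064775] press [466.56367765  11.72212818]
[304.51091341 511.09556794] [ 162.05276424 -499.37343976  248.29993481]
```

```bash
python3 -m jog '[[[20,34,0],[0,0,0],1],[[40,68,0],[0,0,0],1],[[60,102,0],[0,0,0],1],[[80,136,0],[0,0,-1],1],[[100,170,0],[0,0,-1],1],[[120,204,0],[0,0,-2],1],[[140,238,0],[0,0,-3],1],[[150,255,0],[0,0,-3],1]]' 20; python3 -m jog '[[[20,34,0],[0,0,0],1],[[40,68,0],[0,0,0],1],[[60,102,0],[0,0,0],1],[[80,136,0],[0,0,0],1],[[100,170,0],[0,0,0],1],[[120,200,0],[0,0,0],1],[[134,236,0],[0,0,0],1],[[134,256,0],[0,0,0],1]]'
python3 - <<'E'
from h import *
import time
p=capture("wrist"); cv2.imwrite("pics/w1.png",cv2.resize(p["color"],(768,576)))
for q,z in (("switch1",50),("charger",45)):
    print(q,[(np.round(r["centre"]),round(r["p"],2),np.round(ray(p,r["centre"],z))) for r in place_of(p,q)[:5]])
s=sensors.sense();print(s["time_s"],s["eef_pos"],s["ee_rot"],s["grip_width"],s["force"])
E
```

```text
time_s: 1.52
eef_pos: [313.1, -241.3, 248.5]
ee_rot: [-0.0, 0.991, 0.131, 0.0]
force: [0.2, -0.7, 0.2]
grip_width: -0.002
time_s: 2.18
eef_pos: [447.4, 14.6, 248.2]
ee_rot: [-0.0, 0.991, 0.131, 0.0]
force: [0.4, 0.1, 0.5]
grip_width: -0.003
switch1 [(array([137., 189.]), 0.94, array([462.,  83.,  50.])), (array([138., 408.]), 0.91, array([ 516., -118.,   50.])), (array([134., 473.]), 0.81, array([ 535., -177.,   50.])), (array([136., 331.]), 0.63, array([499., -47.,  50.])), (array([132., 259.]), 0.57, array([484.,  20.,  50.]))]
charger [(array([ 82., 262.]), 0.66, array([528.,  28.,  45.]))]
2.3333 [446.01565007  12.67207425 248.24544161] [ 1.34493845e-05  9.91286984e-01  1.31719817e-01 -6.88712128e-05] -0.002235081756473849 [-0.67670301  0.01193394 -0.77248379]
```

View pics/w1.png

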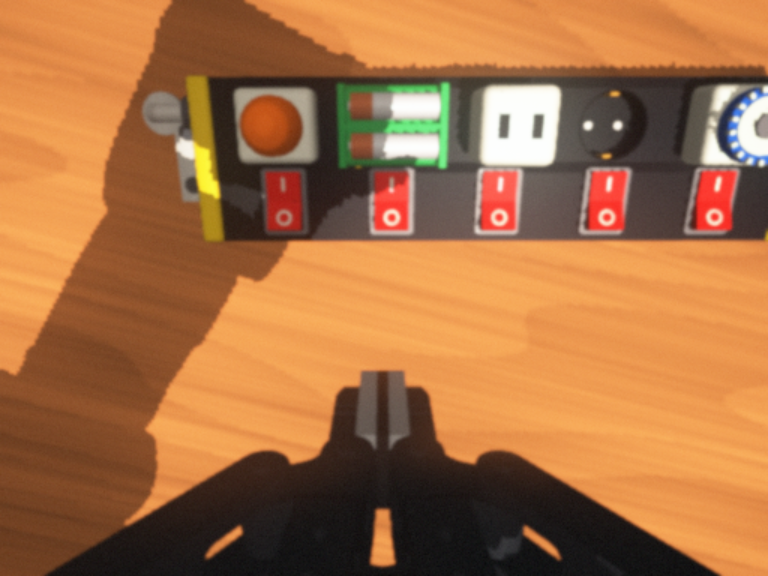

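```bash
python3 -m jog '[[[6,0,-25],[0,0,0],1],[[12,1,-55],[0,0,0],1],[[18,1,-85],[0,0,0],1],[[22,1.5,-115],[0,0,0],1],[[22,1.5,-140],[0,0,0],1],[[22,1.5,-158],[0,0,0],1],[[22,1.5,-158],[0,0,0],1],[[22,1.5,-158],[0,0,0],1]]'
python3 - <<'E'
from h import *
p=capture("wrist"); cv2.imwrite("pics/w2.png",cv2.resize(p["color"],(768,576)))
for q,z in (("switch1",50),):
    print(q,[(np.round(r["centre"]),round(r["p"],2),np.round(ray(p,r["centre"],z),1)) for r in place_of(p,q)[:5]])
s=sensors.sense();e=s["eef_pos"];print(ctrl.tip_extent,s["time_s"],e,s["force"])
c=p["camera_matrix"]@(p["R"]@(e-[0,0,ctrl.tip_extent])+p["t"]);print("tip px in view",c[:2]/c[2]*1.5)
E
```

```text
time_s: 3.0
eef_pos: [467.9, 12.3, 90.4]
ee_rot: [-0.0, 0.992, 0.13, -0.0]
force: [-0.6, 0.1, 0.5]
grip_width: -0.003
switch1 [(array([219., 380.]), 0.84, array([498. , -48.6,  50. ])), (array([218., 511.]), 0.72, array([ 516.6, -114.8,   50. ])), (array([216., 121.]), 0.65, array([464.5,  83.5,  50. ])), (array([217., 252.]), 0.65, array([481.9,  16.9,  50. ]))]
17.0 3.1 [468.76857798  12.43300472  91.63776804] [-0.16024236  0.00387948  0.45547808]
tip px in view [380.70735877 396.13432992]
```

View pics/w2.png

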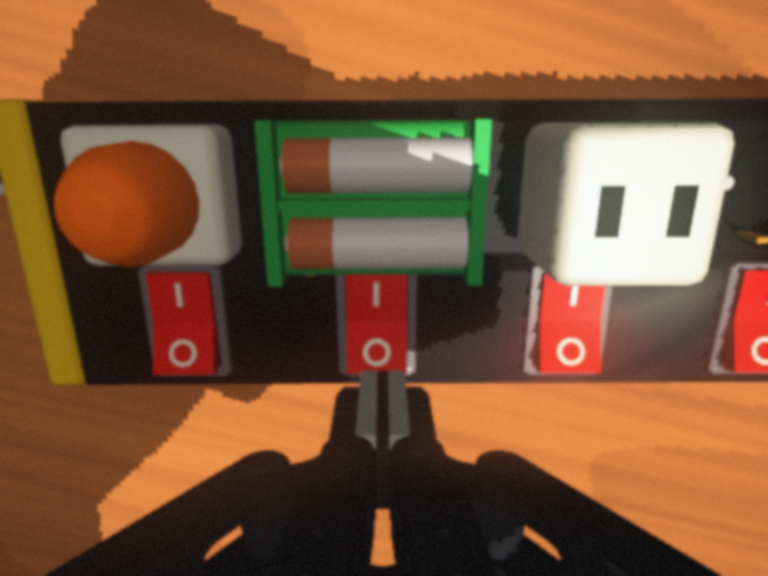

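```bash
python3 -m jog '[[[0,1,-5],[0,0,0],1],[[0,1,-10],[0,0,0],1],[[0,1,-14],[0,0,0],1],[[0,1,-16],[0,0,0],1],[[0,1,-18],[0,0,0],1],[[0,1,-20],[0,0,0],1],[[0,1,-22],[0,0,0],1],[[0,1,-22],[0,0,0],1]]'
```

```text
time_s: 3.77
eef_pos: [468.0, 14.2, 67.9]
ee_rot: [-0.0, 0.991, 0.13, -0.0]
force: [0.1, 0.8, -1.1]
grip_width: 0.001
```

```bash
python3 -m jog '[[[0,0,-1],[0,0,0],1],[[0,0,-1.5],[0,0,0],1],[[0,0,-1.5],[0,0,0],1],[[0,0,-1.5],[0,0,0],1],[[0,0,-1.5],[0,0,0],1],[[0,0,-1.5],[0,0,0],1],[[0,0,-1.5],[0,0,0],1],[[0,0,-1.5],[0,0,0],1]]'
python3 -m jog '[[[0,0,5],[0,0,0],1],[[0,0,15],[0,0,0],1],[[0,0,30],[0,0,0],1],[[0,0,50],[0,0,0],1],[[0,0,75],[0,0,0],1],[[-5,0,100],[0,0,0],1],[[-25,0,125],[0,0,0],1],[[-40,0,140],[0,0,0],1]]'
python3 - <<'E'
from h import *
p=capture("wrist"); cv2.imwrite("pics/w3.png",cv2.resize(p["color"][40:232,60:316],None,fx=3,fy=3,interpolation=2))
E
```

```text
time_s: 4.43
eef_pos: [468.1, 14.1, 66.9]
ee_rot: [0.0, 0.991, 0.13, 0.0]
force: [1.2, -1.0, 0.4]
grip_width: -0.002
time_s: 5.1
eef_pos: [427.6, 14.1, 209.7]
ee_rot: [0.001, 0.991, 0.13, 0.001]
force: [-0.3, 0.7, 1.1]
grip_width: -0.005
```

View pics/w3.png

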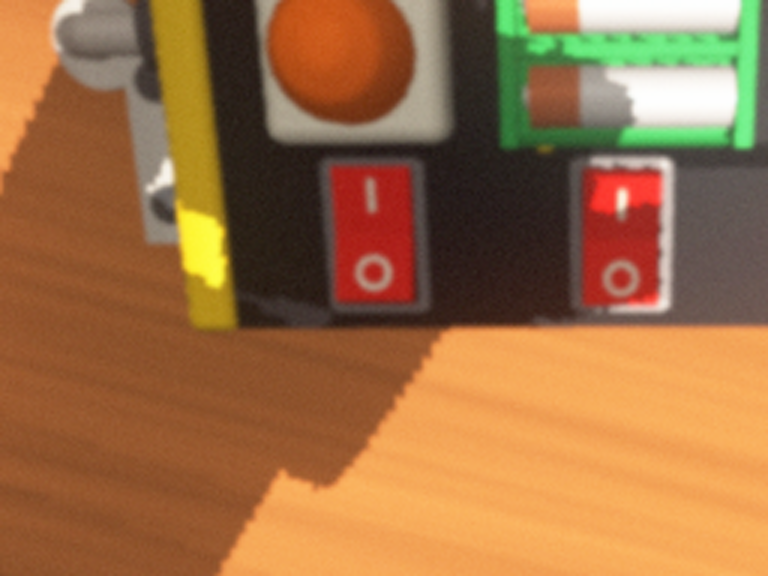

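```bash
python3 - <<'E'
from h import *
p=capture("wrist"); K=p["camera_matrix"]
u,v=np.meshgrid(np.arange(512),np.arange(384)); z=p["z_map"]
C=np.stack([(u-K[0,2])/K[0,0]*z,(v-K[1,2])/K[1,1]*z,z],-1); W=(C-p["t"])@p["R"]
s=np.array([481.9,16.9]); x=np.array([.9656,.26]); y=np.array([-.26,.9656])
for i in range(4):
    d=W[...,:2]-(s+68*(1-i)*y); a,b=d@x,d@y
    m=lambda c:(abs(a-c)<2)&(abs(b)<6)&(z>0)
    print(i,[(c,round(float(np.median(W[...,2][m(c)])),1)) for c in (-15,-11,-7,-3,1,5,9,13,16) if m(c).any()])
print(sensors.sense()["time_s"])
cv2.imwrite("pics/w4.png",cv2.resize(p["color"][:200],None,fx=1.5,fy=1.5))
E
```

```text
0 [(-15, 54.5), (-11, 53.8), (-7, 52.6), (-3, 51.0), (1, 49.4), (5, 49.4), (9, 49.4), (13, 49.3), (16, 49.2)]
1 [(-15, 49.4), (-11, 49.7), (-7, 49.5), (-3, 49.2), (1, 50.0), (5, 51.4), (9, 52.8), (13, 54.2), (16, 54.7)]
2 [(-15, 54.6), (-11, 54.1), (-7, 52.8), (-3, 50.9), (1, 49.7), (5, 49.4), (9, 49.4), (13, 49.4), (16, 49.3)]
3 [(-15, 54.7), (-11, 54.0), (-7, 52.8), (-3, 51.0), (1, 49.4), (5, 49.5), (9, 49.3), (13, 49.5), (16, 49.4)]
5.2
```

View pics/w4.png

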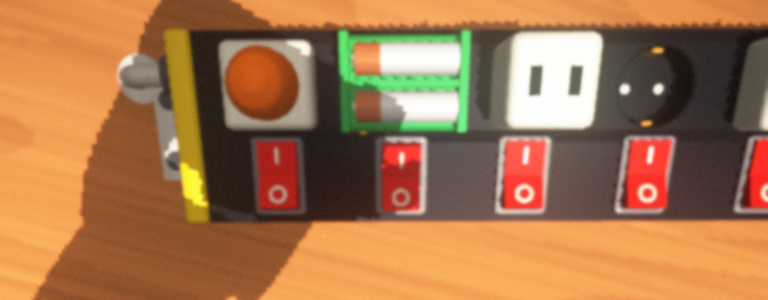

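The depth readings show rocker 1 at view (401,176) is off: its ring half is level and its bar end is up. Rockers 0, 2 and 3 are still on, and the charger and its neighbours are seated. The arm is clear.

```bash
python3 -c "
from rig import ctrl,sensors
s=sensors.sense();print(s['time_s'],abs(s['dq']).max());print(ctrl.finish_job())"
```

```text
5.2 0.08214723954180478
the job is handed in; nothing more can be done
None
```

I switched off the green charger's socket and handed the job in at 5.2 s of robot time. The charger is in socket 1. I pressed the ring end of switch 1 with the closed fingertips until it clicked over, then drew back about 140 mm up and 40 mm towards the robot.

- **Switch 1:** the last depth check shows it off, with the ring half level at about 49.5 mm and the bar end up at about 54.7 mm.
- **Other switches:** 0, 2 and 3 read as still on. Switch 4 was only partly in view and was not measured, but the arm never went near it.
- **Plugs:** the charger, night light and USB plug look seated and undisturbed in the last picture. The timer was only partly in view.
- **Force:** no press force stood out from the ±1 N sensor noise in the readings at the end of each move. The click itself fell between readings, so I confirmed it by depth rather than by force.

The arm was still settling slightly at hand-in (0.08 rad/s), well clear of everything.

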